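# Rack the sample containers in reverse order

### The job

Move the four brown glass containers from their cork pads in the steel tray into the blue rack, one to each bay, in reverse order: the one at the left end of the tray as the robot looks at it goes to the right end of the rack, and so on through to the one at the right end, which goes to the left end. Set them down gently, without dropping them or tipping any over, so that each stands upright and flat on the floor of its bay.

Things in the scene. Friction and masses are not known exactly. Their poses are not given: they have to be found in the camera images.
- flask_mid (a point): Loose conical flask: brown glass, foot 52 mm across, narrowing to a 26 mm neck 60 mm up, closed by a black round stopper 28 mm across and 30 mm tall; 104 mm tall in all. The point is on its axis half-way up, 52 mm above its underside; the stopper spans 22 to 52 mm above the point; z up. 0.13 to 0.22 kg, any yaw.
- tall_mid (a point): Loose tall slim round bottle: brown glass body 38 mm across and 70 mm tall, then a shoulder and a black round cap 28 mm across and 28 mm tall; 112 mm tall in all. The point is on its axis half-way up, 56 mm above its underside; the cap spans 28 to 56 mm above the point; z up. 0.13 to 0.22 kg, any yaw.
- square_mid (a point): Loose square bottle: brown glass body 40 x 40 mm and 64 mm tall, short neck 24 mm across, black round cap 30 mm across and 26 mm tall; 96 mm tall in all. The point is on its axis half-way up, 48 mm above its underside; the cap spans 22 to 48 mm above the point; x and y are square to its sides; z up. 0.13 to 0.22 kg, any yaw.
- jar_mid (a point): Loose squat wide jar: brown glass body 52 mm across, black wide round cap 48 mm across and 28 mm tall; 86 mm tall in all. The point is on its axis half-way up, 43 mm above its underside; the cap spans 15 to 43 mm above the point; z up. 0.13 to 0.22 kg, any yaw.
- pad_flask: Fixed cork pad, 64 x 64 mm and 5 mm thick, on which the conical flask stands at the start (within a few mm of its middle); it marks which bay of the steel tray the conical flask came from. Origin at the centre of its underside, axes as the tray's.
- pad_tall: Fixed cork pad, 64 x 64 mm and 5 mm thick, on which the tall slim bottle stands at the start (within a few mm of its middle); it marks which bay of the steel tray the tall slim bottle came from. Origin at the centre of its underside, axes as the tray's.
- pad_square: Fixed cork pad, 64 x 64 mm and 5 mm thick, on which the square bottle stands at the start (within a few mm of its middle); it marks which bay of the steel tray the square bottle came from. Origin at the centre of its underside, axes as the tray's.
- pad_jar: Fixed cork pad, 64 x 64 mm and 5 mm thick, on which the squat jar stands at the start (within a few mm of its middle); it marks which bay of the steel tray the squat jar came from. Origin at the centre of its underside, axes as the tray's.
- tray: Fixed steel tray, a cork pad and a container in each bay: 308 mm along y (leftward for the robot), 84 along x (away from it), turned up to 20 degrees. Floor 6 thick; 4 bays, centres at y = -114, -38, 38, 114 mm, each 72 (y) x 76 (x) inside; walls and dividers rise 10 above the floor, end walls 22. Origin: centre of the underside, on the work surface.
- rack: Fixed blue rack with white dividers, empty, left or right of the tray: 308 mm along y (leftward for the robot), 84 along x (away from it), turned up to 20 degrees. Floor 6 thick; 4 bays, centres at y = -114, -38, 38, 114 mm, each 72 (y) x 76 (x) inside; walls and dividers rise 10 above the floor, end walls 22. Origin: centre of the underside, on the work surface.
There are look-alikes about, which are no part of the job. What is shaped like the part that bears square_mid but red is not meant.

How it is judged (in metres and radians):
At the end, for the whole second after the job is handed in: Each container stands on the floor of the rack (height within 5 mm, tilt under 0.08 rad), inside the bay that mirrors the bay its own cork pad has in the tray (within 24 mm of the bay's centre along the row and 30 mm across it), released and at rest (x of flask_mid in the frame of rack between -0.03 and 0.03 m and z of flask_mid in the frame of rack between 0.053 and 0.063 m and angle between each of flask_mid, tall_mid, square_mid, jar_mid's own z axis and vertical below 0.08 rad and linear speed of each of flask, tall, square, jar below 0.02 m/s and angular speed of each of flask, tall, square, jar below 0.15 rad/s and contact force between each of flask, tall, square, jar and the fingers below 0.1 N and ((y of pad_flask in the frame of tray between -0.134 and -0.094 m and y of flask_mid in the frame of rack between 0.09 and 0.138 m) or (y of pad_flask in the frame of tray between -0.058 and -0.018 m and y of flask_mid in the frame of rack between 0.014 and 0.062 m) or (y of pad_flask in the frame of tray between 0.018 and 0.058 m and y of flask_mid in the frame of rack between -0.062 and -0.014 m) or (y of pad_flask in the frame of tray between 0.094 and 0.134 m and y of flask_mid in the frame of rack between -0.138 and -0.09 m)) and x of tall_mid in the frame of rack between -0.03 and 0.03 m and z of tall_mid in the frame of rack between 0.057 and 0.067 m and ((y of pad_tall in the frame of tray between -0.134 and -0.094 m and y of tall_mid in the frame of rack between 0.09 and 0.138 m) or (y of pad_tall in the frame of tray between -0.058 and -0.018 m and y of tall_mid in the frame of rack between 0.014 and 0.062 m) or (y of pad_tall in the frame of tray between 0.018 and 0.058 m and y of tall_mid in the frame of rack between -0.062 and -0.014 m) or (y of pad_tall in the frame of tray between 0.094 and 0.134 m and y of tall_mid in the frame of rack between -0.138 and -0.09 m)) and x of square_mid in the frame of rack between -0.03 and 0.03 m and z of square_mid in the frame of rack between 0.049 and 0.059 m and ((y of pad_square in the frame of tray between -0.134 and -0.094 m and y of square_mid in the frame of rack between 0.09 and 0.138 m) or (y of pad_square in the frame of tray between -0.058 and -0.018 m and y of square_mid in the frame of rack between 0.014 and 0.062 m) or (y of pad_square in the frame of tray between 0.018 and 0.058 m and y of square_mid in the frame of rack between -0.062 and -0.014 m) or (y of pad_square in the frame of tray between 0.094 and 0.134 m and y of square_mid in the frame of rack between -0.138 and -0.09 m)) and x of jar_mid in the frame of rack between -0.03 and 0.03 m and z of jar_mid in the frame of rack between 0.044 and 0.054 m and ((y of pad_jar in the frame of tray between -0.134 and -0.094 m and y of jar_mid in the frame of rack between 0.09 and 0.138 m) or (y of pad_jar in the frame of tray between -0.058 and -0.018 m and y of jar_mid in the frame of rack between 0.014 and 0.062 m) or (y of pad_jar in the frame of tray between 0.018 and 0.058 m and y of jar_mid in the frame of rack between -0.062 and -0.014 m) or (y of pad_jar in the frame of tray between 0.094 and 0.134 m and y of jar_mid in the frame of rack between -0.138 and -0.09 m))); the robot touches nothing.
It fails at once if a container is tipped over (angle between any of flask_mid, tall_mid, square_mid, jar_mid's own z axis and vertical above 0.6 rad).
It fails at once if a container is dropped (falls free of the fingers faster than 0.6 m/s, about 18 mm of fall) ((linear speed of flask above 0.6 m/s and contact force between flask and the fingers below 0.05 N) or (linear speed of tall above 0.6 m/s and contact force between tall and the fingers below 0.05 N) or (linear speed of square above 0.6 m/s and contact force between square and the fingers below 0.05 N) or (linear speed of jar above 0.6 m/s and contact force between jar and the fingers below 0.05 N)).
It also fails if it takes over 109 s, if anything falls off the work surface, if the arm or the gripper's body presses on something with over 40 N, if the wrist force passes 120 N, or if a joint passes its speed limit or range.

### The arm

A 6-joint arm with a two-finger parallel gripper is mounted at the origin on the work surface. World frame = base frame: x ahead of the robot, y to its left, z up, the work surface at z = 0. Lengths are in m, angles in degrees, forces in N, time in s.
With the tool pointing down it reaches from about 0.4 to 0.825 m from the base axis. Payload 7 kg.
Tool frame: the origin (TCP) lies at the very end of the fingers, on their centre line; the grasp point (between the pads) lies 19 mm behind it; z points along the fingers, y is the direction in which the jaws open and shut (so a half turn about z gives the same grasp; the last joint's range is limited). The gripper opens to 88 mm and grips with 3 to 60 N. Pads are 19 mm wide; open, the fingers measure 130 mm over their backs; the gripper's body (78 mm by 193 mm) begins 47 mm behind the grasp point.
Start: joints at [-53.91, 20.546, 0.682, 0, -70.136, -16.507], TCP at [0.226, -0.636, 0.227] pointing down, gripper open.
Joint ranges: [-176.03, 176.03], [-82.01, 121.73], [-58.28, 71.71], [-173.87, 95.51], [-174.79, -0.11], [-173.66, 173.66]. Speed limits (degrees/s): [136.94, 136.94, 172.46, 180, 180, 180].

### API

Orientations are given as [roll, pitch, yaw] about the fixed x, y, z axes, in that order (R = Rz(yaw) Ry(pitch) Rx(roll)).
In Python, from plant import telemetry, snapshot, calibration, workorder gives the robot as it stands. The module is installed in compiled form; this text tells all that it offers.
- The arm moves only by the tool step_arm, never from a script. Its argument "plan" is text: rows parted by semicolons, each of 7 numbers parted by spaces: the finger opening in cm, from 0 to 8.76, then the shift along the tool's x, y, z in cm, then the turn, a rotation vector about the tool's x, y, z in degrees. A call has 1 to 12 rows; each row shifts and turns the commanded pose from where the row before left it, along the tool's axes as they then stand; what a row does not reach is not made up. A row lasts 1/12 s, in which the tool goes at most 41.7 mm and 7.16 degrees, less where a joint would pass 70% of its speed; a pose out of reach is approached as far as the arm can. A call with a gripper value outside its range is refused whole. The fingers move at their own pace and stop on an object; the grip force is fixed at half the most. Time passes only in rows, so rows that do not move let the fingers close. It gives the time, the measured TCP pose, the force and the opening at its end, in the units of the state.
- telemetry.get_obs(): the state, without advancing time (a new reading comes with each control period).
- snapshot(name): name is "scene" or "top" or "wrist"; returns the picture (400x640x3 uint8, blue, green, red); there is no depth.
- calibration(name): a dict with "K" (3x3 intrinsics, pixels), "camera_from_world" (4x4, takes a point from world to camera coordinates). Camera axes: x right, y up, looking along -z (the intrinsics and any distortion apply to the point x, -y, -z); pixel columns grow to the right and rows downward; lengths in m; the calibration is good to about 2 mm. A picture is of the moment at which its call begins: read the wrist's pose just before it. calibration takes no time and is no camera call; for the wrist camera it gives the pose at the moment of the call.
- workorder.close_job(): hands the job in, once; it reports no verdict.
The state is a dict: "clock": time; "joint_pos": joint angles; "qvel": joint speeds; "tau": joint torques, N m; "tool_pos": TCP position; "orientation": TCP orientation; "force": force on the tool from outside, world axes, zero at the start; "moment": the same for the moment, N m; "opening": finger opening in m.
Only numpy, scipy, OpenCV 4.12 (cv2) and the standard library are available. Lean on these libraries where they do the work, as an engineer would, in place of code of your own. Each camera call takes 0.05 s, during which the arm holds its last target.

## Working session

There is one attempt and no reset: what is moved stays moved. The work goes in short steps, Python scripts to look and compute and a tool call to move; the robot and the scene stay as the last step left them, time stands still between calls to the robot, and variables do not carry over. Pictures are saved under pics/ and viewed, and the job is handed in when it is done.

Besides the shell and the picture viewer there is one more tool, called after "Emit:" by a JSON object that holds its "api" and its "payload", one argument or row to a line. step_arm: Moves the arm, as the interface text tells. Its arguments: {"type":"object","properties":{"plan":{"type":"string"}},"required":["plan"]}

```bash
mkdir -p pics; python3 - <<'E'
from plant import telemetry, snapshot, calibration
import cv2,numpy as np
o=telemetry.get_obs();print(o)
for n in("scene","top","wrist"):
    c=calibration(n);print(n,c)
    cv2.imwrite(f"pics/{n}0.png",snapshot(n))
E
```

```text
{'clock': 0.0, 'joint_pos': array([-5.39114743e+01,  2.05914816e+01,  6.32256061e-01, -1.87617377e-02,
       -7.01367000e+01, -1.65075559e+01]), 'qvel': array([-0.06743779,  0.03878749,  0.01120588,  0.04812267,  0.07930649,
        0.01173512]), 'tau': array([-1.64651410e-03, -5.82718956e+01,  2.93042958e+01,  6.99677020e+00,
        6.79421137e-03, -1.34868901e-04]), 'tool_pos': array([ 0.22601826, -0.63549873,  0.22561492]), 'orientation': array([ 1.79903017e+02, -1.03487468e-02, -1.60425411e+02]), 'force': array([ 0.32933258,  0.03434908, -0.16784806]), 'moment': array([ 0.01201861, -0.05295219,  0.02428631]), 'opening': 0.087362845551526}
scene {'K': array([[468.69501764,   0.        , 315.99548979],
       [  0.        , 468.69501764, 196.87457471],
       [  0.        ,   0.        ,   1.        ]]), 'camera_from_world': array([[ 0.43227094,  0.90165574, -0.01260035, -0.18463456],
       [-0.75808571,  0.37093658,  0.53638803,  0.3202585 ],
       [ 0.48831127, -0.22231281,  0.84387743, -1.47581384],
       [ 0.        ,  0.        ,  0.        ,  1.        ]])}
top {'K': arr
[... 248 characters left out ...]
48078,  0.0068445 ,  0.03148517, -0.46204426],
       [-0.03159837,  0.01711295,  0.99935414, -0.82366361],
       [ 0.        ,  0.        ,  0.        ,  1.        ]])}
wrist {'K': array([[343.3241048 ,   0.        , 319.42036952],
       [  0.        , 343.3241048 , 197.26307238],
       [  0.        ,   0.        ,   1.        ]]), 'camera_from_world': array([[-3.34507521e-01,  9.42392824e-01,  6.96139965e-04,
         6.74729943e-01],
       [-9.08978761e-01, -3.22451880e-01, -2.64163580e-01,
         3.22476301e-02],
       [-2.48721391e-01, -8.89974808e-02,  9.64477640e-01,
        -3.89419717e-01],
       [ 0.00000000e+00,  0.00000000e+00,  0.00000000e+00,
         1.00000000e+00]])}
```

View pics/scene0.png

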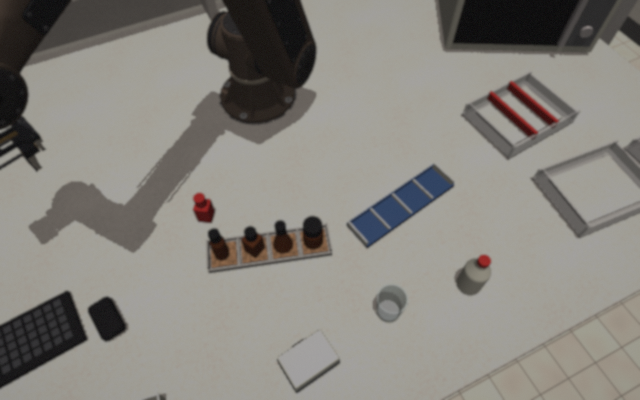

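View pics/top0.png

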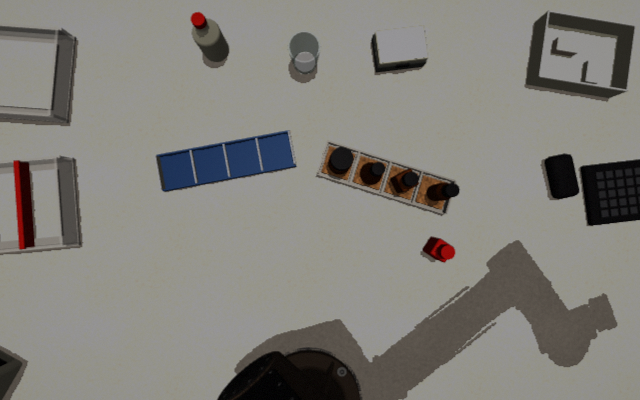

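View pics/wrist0.png

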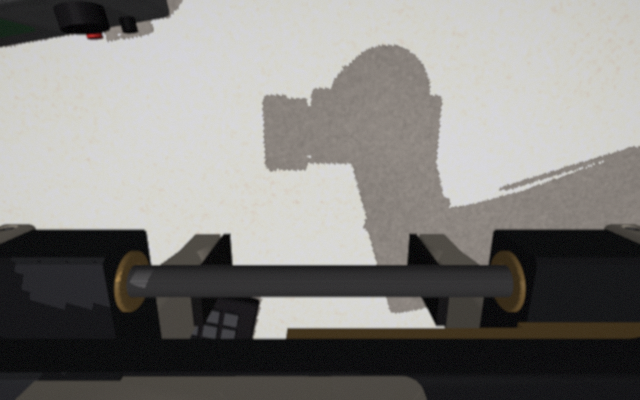

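```bash
cat > h.py <<'E'
import numpy as np,cv2
from plant import telemetry, snapshot, calibration
def ray(cal,u,v):
    T=cal["camera_from_world"];K=cal["K"];R=T[:3,:3];t=T[:3,3]
    C=-R.T@t
    x=(u-K[0,2])/K[0,0];y=(v-K[1,2])/K[1,1]
    return C,R.T@np.array([x,-y,-1.])
def onz(cal,u,v,z):
    C,d=ray(cal,u,v);return C+d*(z-C[2])/d[2]
def proj(cal,p):
    T=cal["camera_from_world"];K=cal["K"];q=T[:3,:3]@np.array(p)+T[:3,3]
    return K[0,0]*q[0]/-q[2]+K[0,2],K[1,1]*-q[1]/-q[2]+K[1,2]
def two(c1,p1,c2,p2):
    A=np.zeros((3,3));b=np.zeros(3)
    for c,p in((c1,p1),(c2,p2)):
        C,d=ray(c,*p);d/=np.linalg.norm(d);M=np.eye(3)-np.outer(d,d);A+=M;b+=M@C
    return np.linalg.solve(A,b)
E
python3 - <<'E'
import cv2,numpy as np
from h import *
t=cv2.imread("pics/top0.png");s=cv2.imread("pics/scene0.png")
g=lambda im:np.clip(255*(im/255.)**0.5,0,255).astype(np.uint8)
cv2.imwrite("pics/topc.png",cv2.resize(g(t[130:270,305:465]),None,fx=5,fy=4.2857,interpolation=2)[:600])
cv2.imwrite("pics/scenec.png",cv2.resize(g(s[190:280,190:340]),None,fx=5,fy=5,interpolation=2))
cv2.imwrite("pics/rackc.png",cv2.resize(g(t[120:200,150:310]),None,fx=5,fy=5,interpolation=2))
for n in("top","scene"):
    print(ray(calibration(n),320,200))
E
```

```text
(array([ 0.4359419 , -0.00875828,  0.83812986]), array([ 0.02812563, -0.01736794, -0.99945957]))
(array([ 1.04325208, -0.28041111,  1.07129671]), array([-0.47956278,  0.22754299, -0.84756191]))
```

View pics/topc.png

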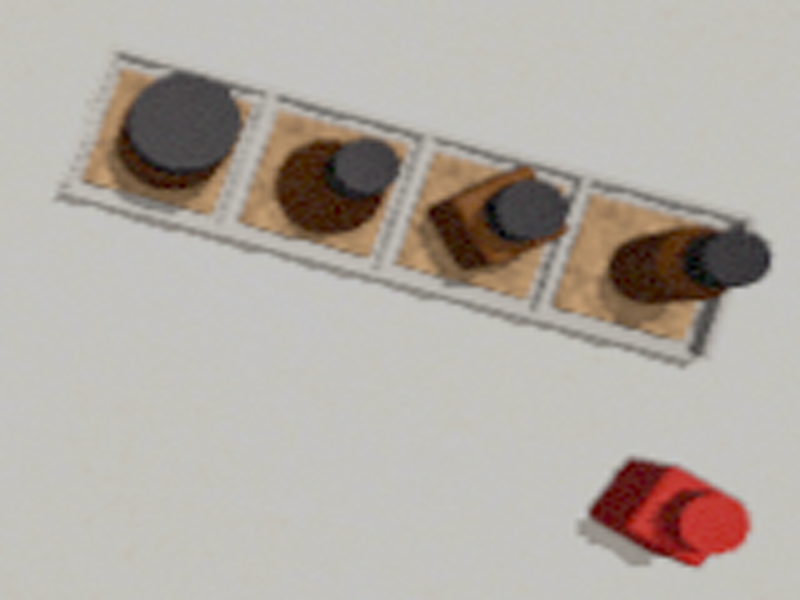

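View pics/scenec.png

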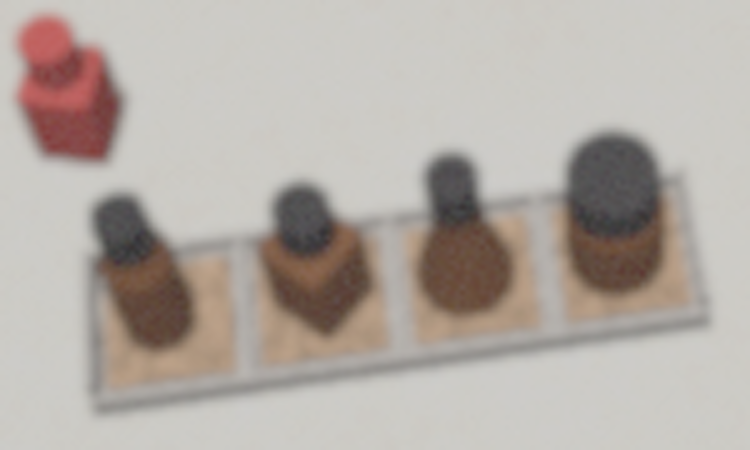

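View pics/rackc.png

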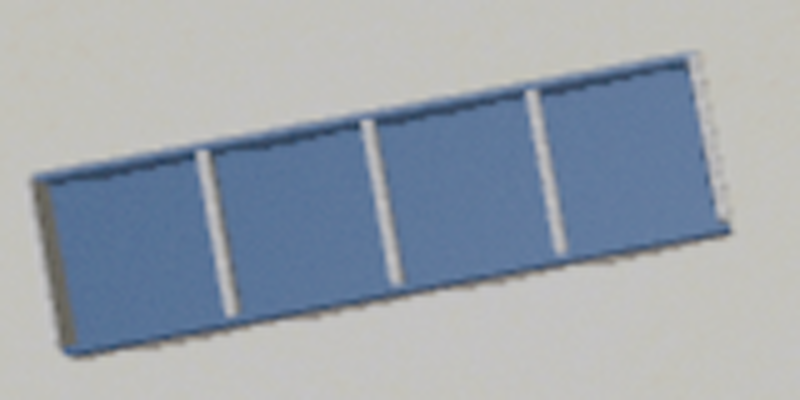

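```bash
python3 - <<'E'
from h import *
t=cv2.imread("pics/top0.png");s=cv2.imread("pics/scene0.png")
def blobs(im,x0,y0,x1,y1,f):
    g=np.clip(255*(im/255.)**0.5,0,255).astype(np.uint8)[y0:y1,x0:x1].astype(int)
    g=cv2.resize(g.astype(np.uint8),None,fx=f,fy=f,interpolation=2).astype(int)
    m=((g.max(2)<105)&(g.max(2)-g.min(2)<22)).astype(np.uint8)*255
    m=cv2.morphologyEx(m,cv2.MORPH_OPEN,np.ones((f*3,f*3),np.uint8))
    n,l,st,c=cv2.connectedComponentsWithStats(m)
    r=[((c[i]+.5)/f-.5+[x0,y0],st[i,4]/f/f,st[i,2:4]/f) for i in range(1,n) if st[i,4]>f*f*20]
    return sorted(r,key=lambda a:a[0][0]),m
ct,cs=calibration("top"),calibration("scene")
bt,mt=blobs(t,305,130,465,230,4);bs,ms=blobs(s,190,205,345,280,4)
cv2.imwrite("pics/mt.png",np.vstack([mt,cv2.resize(ms,(640,300))]))
for b in bt:print("t",b)
for b in bs:print("s",b)
z=[.083,.100,.094,.109]
if len(bt)==4 and len(bs)==4:
  for a,b,zz in zip(bt,bs[::-1],z):
    print(onz(ct,*a[0],zz),onz(cs,*b[0],zz),two(ct,a[0],cs,b[0]))
def dec(pts,x0,y0,fx,fy,name):
    w=[onz(ct,(u+.5)/fx-.5+x0,(v+.5)/fy-.5+y0,.016)[:2] for u,v in pts]
    w=np.array(w).reshape(3,2,2)
    m=np.array([[.038,.076],[-.038,.076],[.038,0],[-.038,0],[.038,-.076],[-.038,-.076]])
    W=w.reshape(6,2);A=m-m.mean(0);B=W-W.mean(0)
    H=A.T@B;th=np.arctan2(H[0,1]-H[1,0],H[0,0]+H[1,1])
    R=np.array([[np.cos(th),-np.sin(th)],[np.sin(th),np.cos(th)]])
    print(name,W.mean(0),np.degrees(th),"res mm",np.round((B-A@R.T)*1000,1).tolist())
    print([ (W.mean(0)+R@[0,y]).round(4).tolist() for y in(.114,.038,-.038,-.114)])
dec([(205,152),(233,317),(370,120),(397,284),(532,90),(560,253)],150,120,5,5,"rack")
dec([(265,97),(228,222),(425,140),(383,268),(580,182),(540,305)],305,130,5,4.2857,"tray")
E
```

```text
t (array([341.48607711, 158.72815942]), np.float64(408.5), array([22.25, 23.25]))
t (array([377.28656392, 169.26411874]), np.float64(151.0625), array([14.25, 13.5 ]))
t (array([410.12894598, 179.08361101]), np.float64(178.1875), array([16.5, 14. ]))
t (array([450.33956426, 190.22655985]), np.float64(184.3125), array([17.  , 13.75]))
s (array([214.55814121, 236.42010086]), np.float64(108.4375), array([11.  , 12.75]))
s (array([250.57442529, 234.28060345]), np.float64(108.75), array([10.5 , 12.25]))
s (array([280.37223247, 228.7001845 ]), np.float64(101.625), array([ 9.25, 13.  ]))
s (array([312.44886487, 227.61136759]), np.float64(287.6875), array([17.75, 19.75]))
[ 0.54428103 -0.06650239  0.083     ] [ 0.54641833 -0.06546701  0.083     ] [ 0.54496381 -0.06583304  0.08086855]
[ 0.52073749 -0.13899884  0.1       ] [ 0.52444537 -0.13836893  0.1       ] [ 0.52168656 -0.13872747  0.09586461]
[ 0.50155818 -0.20841131  0.094     ] [ 0.50415269 -0.20657829  0.094     ] [ 0.50234488 -0.20762587  0.0921646 ]
[ 0.4781531  -0.28653021  0.109     ] [ 0.48100905 -0.28488968  0.109     ] [ 0.47891293 -0.28603309  0.10694063]
rack [0.54844745 0.190977  ] 11.17773332307103 res mm [[-0.2, -1.0], [-0.7, -0.2], [0.4, -0.9], [0.2, 0.5], [0.2, 0.2], [0.2, 1.3]]
[[0.5263, 0.3028], [0.5411, 0.2283], [0.5558, 0.1537], [0.5705, 0.0791]]
tray [ 0.51320744 -0.17228826] -16.46525106632075 res mm [[-2.1, 1.6], [3.7, -3.2], [-3.0, 0.9], [1.2, -1.3], [-3.4, 2.4], [3.5, -0.5]]
[[0.5455, -0.063], [0.524, -0.1358], [0.5024, -0.2087], [0.4809, -0.2816]]
```

View pics/mt.png

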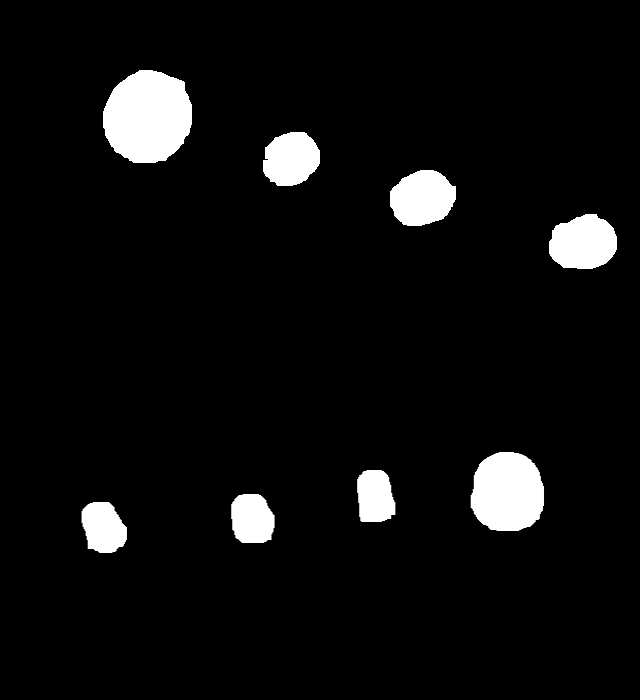

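Candidates in the top view: black-capped brown jar at (341,159), flask at (377,169), square bottle at (410,179), tall bottle at (450,190), and a red square look-alike at (440,250). There is also a red-capped bottle at (200,20). The crops confirm that the four brown ones in the tray, left to right, are jar, flask, square and tall. The red one is excluded.

They go in the rack from right to left: jar, flask, square, tall. I'll grip the caps with the jaws across the row.

Emit:
{"api": "step_arm", "payload": {
  "plan": "8.7 0 0 0 0 0 -6.75;8.7 0 0 0 0 0 -6.75;8.7 0 0 0 0 0 -6.75;8.7 0 0 0 0 0 -6.75;8.7 0 0 0 0 0 -6.75;8.7 0 0 0 0 0 -6.75;8.7 0 0 0 0 0 -6.75;8.7 0 0 0 0 0 -6.75;8.7 0 0 0 0 0 0;8.7 0 0 0 0 0 0"
}}

```text
clock: 0.98
tool_pos: [0.2262, -0.6358, 0.2263]
orientation: [180.0, 0.0, -106.6]
force: [-0.2, -0.3, -0.4]
opening: 0.0869
```

```bash
cat > go.py <<'E'
# usage: go.py x y z yaw -> remaining shift in tool axes (cm) and turn
import sys
from h import *
from scipy.spatial.transform import Rotation as Ro
o=telemetry.get_obs();x,y,z,yaw=map(float,sys.argv[1:])
R=Ro.from_euler("xyz",o["orientation"],degrees=True)
d=R.inv().apply(np.array([x,y,z])-o["tool_pos"])*100
rv=(R.inv()*Ro.from_euler("xyz",[180,0,yaw],degrees=True)).as_rotvec(degrees=True)
print("t",round(o["clock"],2),"pos",o["tool_pos"].round(4),"ori",o["orientation"].round(2),"open",round(o["opening"],4),"F",o["force"].round(2))
print("shift cm",d.round(2),"rot",rv.round(2))
E
python3 go.py 0.545 -0.066 0.2 -106.5
```

```text
t 0.98 pos [ 0.2262 -0.6358  0.2263] ori [ 1.7998e+02  2.0000e-02 -1.0663e+02] open 0.0869 F [-0.16 -0.31 -0.38]
shift cm [-63.72 -14.24   2.65] rot [ 0.02  0.02 -0.13]
```

Emit:
{"api": "step_arm", "payload": {
  "plan": "8.7 -3.2 -0.7 0 0 0 0;8.7 -3.2 -0.7 0 0 0 0;8.7 -3.2 -0.7 0 0 0 0;8.7 -3.2 -0.7 0 0 0 0;8.7 -3.2 -0.7 0 0 0 0;8.7 -3.2 -0.7 0 0 0 0;8.7 -3.2 -0.7 0 0 0 0;8.7 -3.2 -0.7 0 0 0 0;8.7 -3.2 -0.7 0 0 0 0;8.7 -3.2 -0.7 0 0 0 0;8.7 -3.2 -0.7 0 0 0 0;8.7 -3.2 -0.7 0 0 0 0"
}}

```text
clock: 1.98
tool_pos: [0.4158, -0.2898, 0.2268]
orientation: [-180.0, 0.0, -106.7]
force: [1.3, -0.8, -1.0]
opening: 0.0872
```

Emit:
{"api": "step_arm", "payload": {
  "plan": "8.7 -3.2 -0.7 0 0 0 0;8.7 -3.2 -0.7 0 0 0 0;8.7 -3.2 -0.7 0 0 0 0;8.7 -3.2 -0.7 0 0 0 0;8.7 -3.2 -0.7 0 0 0 0;8.7 -3.2 -0.7 0 0 0 0;8.7 -3.2 -0.7 1 0 0 0;8.7 -2.6 -0.6 1 0 0 0;8.7 0 0 0 0 0 0;8.7 0 0 0 0 0 0"
}}

```text
clock: 2.82
tool_pos: [0.5388, -0.0659, 0.2057]
orientation: [179.9, -0.0, -106.5]
force: [0.5, -0.1, 0.2]
opening: 0.0868
```

```bash
python3 go.py 0.545 -0.066 0.071 -106.5;python3 -c "
from h import *
cv2.imwrite('pics/w1.png',np.clip(255*(snapshot('wrist')/255.)**.5,0,255))"
```

```text
t 2.82 pos [ 0.5388 -0.0659  0.2057] ori [ 1.7991e+02 -5.0000e-02 -1.0650e+02] open 0.0868 F [ 0.49 -0.12  0.21]
shift cm [-0.18 -0.62 13.46] rot [ 0.09 -0.05  0.  ][ WARN:0@1.009] global loadsave.cpp:1063 imwrite_ Unsupported depth image for selected encoder is fallbacked to CV_8U.
```

View pics/w1.png

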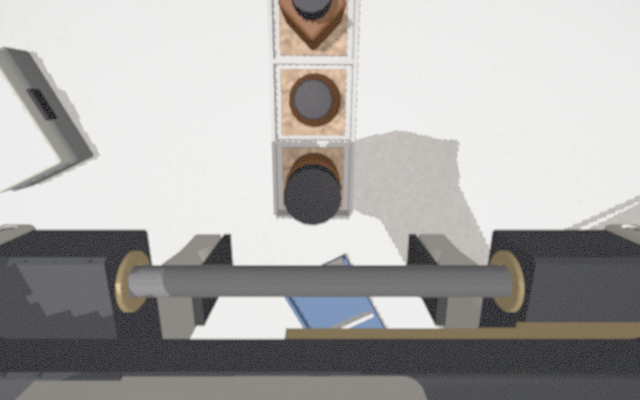

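```bash
python3 - <<'E'
from h import *
c=calibration("wrist")
print(proj(c,(.545,-.066,.097)),onz(c,313,196,.097),onz(c,313,100,.115))
print(proj(c,(.545,-.066,.083)))
im=cv2.imread("pics/w1.png")
cv2.imwrite("pics/w1c.png",cv2.resize(im[60:230,250:380],None,fx=3.5,fy=3.5,interpolation=2))
E
```

```text
(np.float64(311.1429870335458), np.float64(198.93339928335655)) [ 0.54285166 -0.06792127  0.097     ] [ 0.52106475 -0.13893904  0.115     ]
(np.float64(311.4979514715879), np.float64(194.49585876967606))
```

View pics/w1c.png

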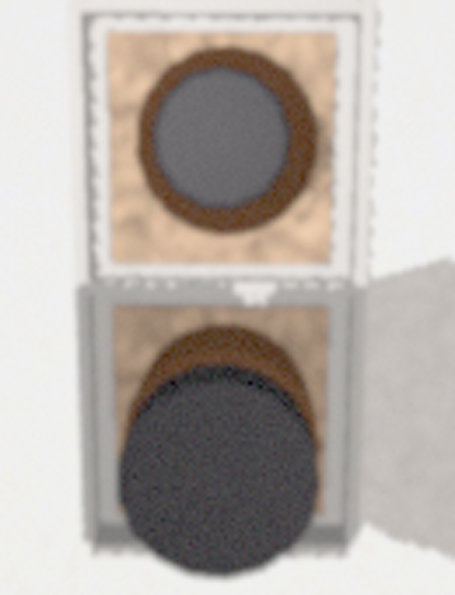

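Emit:
{"api": "step_arm", "payload": {
  "plan": "8.7 0 -0.5 2 0 0 0;8.7 0 0 2.5 0 0 0;8.7 0 0 2.5 0 0 0;8.7 0 0 2.5 0 0 0;8.7 0 0 2 0 0 0;8.7 0 0 1 0 0 0;8.7 0 0 0.9 0 0 0;8.7 0 0 0 0 0 0;8.7 0 0 0 0 0 0"
}}

```text
clock: 3.62
tool_pos: [0.5439, -0.0688, 0.0732]
orientation: [-180.0, 0.0, -106.5]
force: [-0.5, -0.8, 0.3]
opening: 0.0871
```

```bash
python3 go.py 0.544 -0.067 0.072 -106.5
```

```text
t 3.62 pos [ 0.5439 -0.0688  0.0732] ori [-179.96    0.   -106.46] open 0.0871 F [-0.52 -0.8   0.26]
shift cm [-0.18  0.04  0.12] rot [-0.04  0.    0.04]
```

Close the gripper.

Emit:
{"api": "step_arm", "payload": {
  "plan": "4 -0.1 0 0.1 0 0 0;4 0 0 0 0 0 0;4 0 0 0 0 0 0;4 0 0 0 0 0 0;4 0 0 0 0 0 0;4 0 0 0 0 0 0;4 0 0 0 0 0 0;4 0 0 0 0 0 0"
}}

```text
clock: 4.28
tool_pos: [0.544, -0.0675, 0.0717]
orientation: [-180.0, 0.0, -106.4]
force: [0.7, 0.2, 1.6]
opening: 0.0476
```

Emit:
{"api": "step_arm", "payload": {
  "plan": "4 0 0 -0.5 0 0 0;4 0 0 -1 0 0 0;4 0 0 -2 0 0 0;4 0 0 -2.5 0 0 0;4 0 0 -2 0 0 0;4 0 0 -1 0 0 0;4 0 0 0 0 0 0;4 0 0 0 0 0 -7;4 0 0 0 0 0 -7;4 0 0 0 0 0 -7;4 0 0 0 0 0 -6.7;4 0 0 0 0 0 0"
}}

```text
clock: 5.28
tool_pos: [0.543, -0.0675, 0.1602]
orientation: [179.9, 0.0, -78.4]
force: [-0.3, -0.3, -1.7]
opening: 0.0477
```

```bash
python3 go.py 0.5705 0.0791 0.0725 -78.8
```

```text
t 5.28 pos [ 0.543  -0.0675  0.1602] ori [ 1.7989e+02  3.0000e-02 -7.8430e+01] open 0.0477 F [-0.35 -0.32 -1.69]
shift cm [-13.81  -5.65   8.77] rot [0.11 0.02 0.37]
```

Emit:
{"api": "step_arm", "payload": {
  "plan": "4 -0.9 -0.3 0 0 0 0;4 -1.7 -0.7 0 0 0 0;4 -2 -0.9 0 0 0 0;4 -2 -0.9 0 0 0 0;4 -2 -0.9 0 0 0 0;4 -2 -0.8 0 0 0 0;4 -1.7 -0.7 0 0 0 0;4 -1 -0.4 0 0 0 0;4 -0.5 -0.1 0 0 0 0.4;4 0 0 0 0 0 0;4 0 0 0 0 0 0;4 0 0 0 0 0 0"
}}

```text
clock: 6.28
tool_pos: [0.5724, 0.0782, 0.1615]
orientation: [180.0, -0.0, -79.2]
force: [0.0, -0.2, -2.1]
opening: 0.0476
```

```bash
python3 go.py 0.5705 0.0791 0.0670 -78.8;python3 -c "
from h import *
print(proj(calibration('top'),(.5705,.0791,.083)))
cv2.imwrite('pics/w2.png',np.clip(255*(snapshot('wrist')/255.)**.5,0,255).astype('uint8'))
cv2.imwrite('pics/t2.png',np.clip(255*(snapshot('top')/255.)**.5,0,255).astype('uint8'))"
```

```text
t 6.28 pos [0.5724 0.0782 0.1615] ori [ 1.7997e+02 -1.0000e-02 -7.9190e+01] open 0.0476 F [ 0.03 -0.15 -2.15]
shift cm [-0.13  0.16  9.45] rot [ 0.03 -0.01 -0.39]
(np.float64(272.201259720068), np.float64(145.67049194394065))
```

View pics/w2.png

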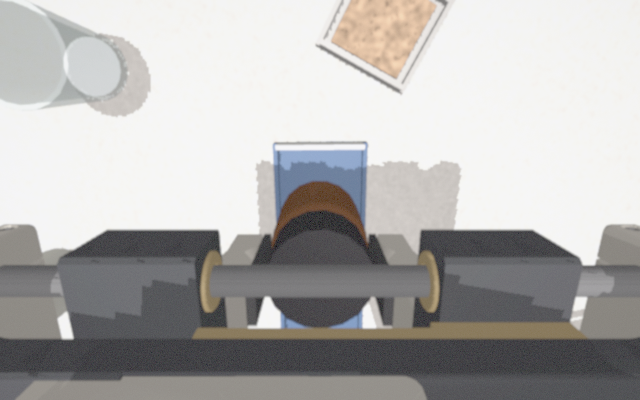

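View pics/t2.png

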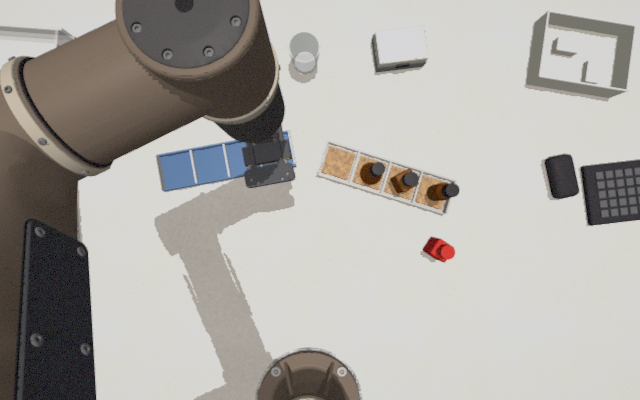

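Emit:
{"api": "step_arm", "payload": {
  "plan": "4 -0.1 0.1 1 0 0 0;4 0 0 1.8 0 0 0;4 0 0 1.8 0 0 0;4 0 0 1.5 0 0 0;4 0 0 1 0 0 0;4 0 0 0.8 0 0 0;4 0 0 0.5 0 0 0;4 0 0 0.4 0 0 0;4 0 0 0.2 0 0 0;4 0 0 0.1 0 0 0;4 0 0 0.1 0 0 0;4 0 0 0 0 0 0"
}}

```text
clock: 7.38
tool_pos: [0.5718, 0.0799, 0.0699]
orientation: [-180.0, 0.0, -79.1]
force: [-0.7, 0.1, -1.8]
opening: 0.0473
```

```bash
python3 go.py 0.5705 0.0791 0.0670 -78.8
```

```text
t 7.38 pos [0.5718 0.0799 0.0699] ori [-1.7996e+02  1.0000e-02 -7.9110e+01] open 0.0473 F [-0.71  0.06 -1.78]
shift cm [0.05 0.14 0.29] rot [-0.04  0.01 -0.31]
```

Emit:
{"api": "step_arm", "payload": {
  "plan": "4 0 0 0.1 0 0 0;4 0 0 0.1 0 0 0;4 0 0 0.1 0 0 0;4 0 0 0 0 0 0;4 0 0 0 0 0 0"
}}

```text
clock: 7.8
tool_pos: [0.5717, 0.0798, 0.0667]
orientation: [-180.0, 0.0, -79.1]
force: [0.2, -0.8, -0.6]
opening: 0.0472
```

Emit:
{"api": "step_arm", "payload": {
  "plan": "5 0 0 0.05 0 0 0;5.2 0 0 0 0 0 0;6 0 0 0 0 0 0;7 0 0 0 0 0 0;8.7 0 0 0 0 0 0;8.7 0 0 0 0 0 0;8.7 0 0 0 0 0 0;8.7 0 0 -1 0 0 0;8.7 0 0 -2.5 0 0 0;8.7 0 0 -3.5 0 0 0;8.7 0 0 -3.5 0 0 0;8.7 0 0 -3.5 0 0 0"
}}

```text
clock: 8.8
tool_pos: [0.5712, 0.0795, 0.2085]
orientation: [-180.0, -0.0, -79.1]
force: [1.0, 1.2, -0.2]
opening: 0.0867
```

```bash
python3 go.py 0.5220 -0.1388 0.2 -106.5;python3 -c "
from h import *
cv2.imwrite('pics/w3.png',np.clip(255*(snapshot('wrist')/255.)**.5,0,255).astype('uint8'))"
```

```text
t 8.8 pos [0.5712 0.0795 0.2085] ori [-1.7999e+02 -1.0000e-02 -7.9110e+01] open 0.0867 F [ 0.96  1.23 -0.18]
shift cm [20.51  8.96  0.85] rot [-1.000e-02 -1.000e-02  2.739e+01]
```

View pics/w3.png

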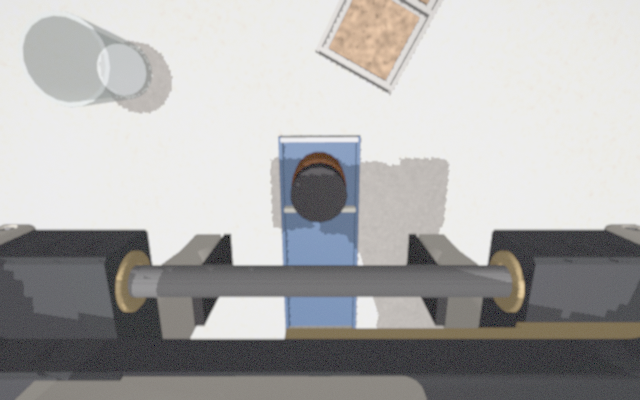

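Emit:
{"api": "step_arm", "payload": {
  "plan": "8.7 1.5 0.7 0 0 0 0;8.7 2.5 1.1 0 0 0 0;8.7 3 1.3 0 0 0 0;8.7 3.5 1.5 0 0 0 0;8.7 3.5 1.5 0 0 0 0;8.7 3 1.3 0 0 0 0;8.7 2.5 1.1 0 0 0 0;8.7 1 0.4 0 0 0 0;8.7 0 0 0 0 0 6.8;8.7 0 0 0 0 0 6.8;8.7 0 0 0 0 0 6.8;8.7 0 0 0 0 0 7"
}}

```text
clock: 9.85
tool_pos: [0.5225, -0.1385, 0.2061]
orientation: [180.0, -0.0, -106.9]
force: [0.6, 0.6, -0.6]
opening: 0.0871
```

Emit:
{"api": "step_arm", "payload": {
  "plan": "8.7 0 0 0 0 0 0;8.7 0 0 0 0 0 0"
}}

```text
clock: 10.02
tool_pos: [0.5227, -0.1383, 0.2061]
orientation: [180.0, 0.0, -106.3]
force: [-0.3, 0.8, -0.5]
opening: 0.0874
```

```bash
python3 go.py 0.5220 -0.1388 0.084 -106.5;python3 -c "
from h import *
c=calibration('wrist')
print(proj(c,(.522,-.1388,.115)),proj(c,(.522,-.1388,.100)))
cv2.imwrite('pics/w4.png',np.clip(255*(snapshot('wrist')/255.)**.5,0,255).astype('uint8'))"
```

```text
t 10.02 pos [ 0.5227 -0.1383  0.2061] ori [ 179.99    0.   -106.3 ] open 0.0874 F [-0.31  0.8  -0.49]
shift cm [ 0.07  0.05 12.21] rot [0.01 0.   0.2 ]
(np.float64(319.21086237678765), np.float64(201.25125327779602)) (np.float64(319.2009878288447), np.float64(196.06120042278448))
```

View pics/w4.png

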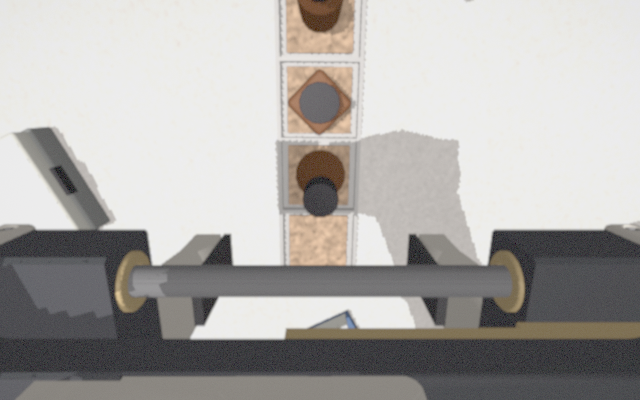

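Emit:
{"api": "step_arm", "payload": {
  "plan": "8.7 0 0 2 0 0 0;8.7 0 0 2.5 0 0 0;8.7 0 0 2.5 0 0 0;8.7 0 0 2 0 0 0;8.7 0 0 1.5 0 0 0;8.7 0 0 1 0 0 0;8.7 0 0 0.6 0 0 0;8.7 0 0 0 0 0 0"
}}

```text
clock: 10.73
tool_pos: [0.5224, -0.1383, 0.0841]
orientation: [179.9, -0.0, -106.4]
force: [-0.4, -0.6, -0.7]
opening: 0.0868
```

Emit:
{"api": "step_arm", "payload": {
  "plan": "2 0 0 0.1 0 0 0;2 0 0 0 0 0 0;2 0 0 0 0 0 0;2 0 0 0 0 0 0;2 0 0 0 0 0 0;2 0 0 0 0 0 0;2 0 0 0 0 0 0;2 0 0 0 0 0 0;2 0 0 0 0 0 0;2 0 0 0 0 0 0"
}}

```text
clock: 11.57
tool_pos: [0.5228, -0.1384, 0.084]
orientation: [180.0, -0.0, -106.5]
force: [0.1, 0.1, -0.6]
opening: 0.0273
```

Emit:
{"api": "step_arm", "payload": {
  "plan": "2 0 0 -0.5 0 0 0;2 0 0 -1 0 0 0;2 0 0 -2 0 0 0;2 0 0 -2.5 0 0 0;2 0 0 -2.5 0 0 0;2 0 0 -2 0 0 0;2 0 0 -1 0 0 0;2 0 0 -0.5 0 0 -6.9;2 0 0 0 0 0 -6.9;2 0 0 0 0 0 -6.9;2 0 0 0 0 0 -6.9;2 0 0 0 0 0 0"
}}

```text
clock: 12.57
tool_pos: [0.5225, -0.1383, 0.204]
orientation: [180.0, 0.0, -78.6]
force: [-0.5, -0.5, -0.9]
opening: 0.0277
```

```bash
python3 go.py 0.5558 0.1537 0.079 -78.8
```

```text
t 12.57 pos [ 0.5225 -0.1383  0.204 ] ori [ 1.7998e+02  1.0000e-02 -7.8600e+01] open 0.0277 F [-0.48 -0.55 -0.94]
shift cm [-27.97  -9.04  12.5 ] rot [0.02 0.01 0.2 ]
```

Emit:
{"api": "step_arm", "payload": {
  "plan": "2 -1 -0.3 0 0 0 0;2 -2 -0.6 0 0 0 0;2 -3 -1 0 0 0 0;2 -3 -1 0 0 0 0;2 -3 -1 0 0 0 0;2 -3 -1 0 0 0 0;2 -3 -1 0 0 0 0;2 -3 -1 0 0 0 0;2 -3 -1 0 0 0 0;2 -2 -0.6 0 0 0 0;2 -1.3 -0.3 0 0 0 0;2 -0.6 -0.2 0 0 0 0.2"
}}

```text
clock: 13.57
tool_pos: [0.5572, 0.1548, 0.2037]
orientation: [180.0, -0.0, -79.2]
force: [0.2, 0.1, -1.9]
opening: 0.0275
```

Emit:
{"api": "step_arm", "payload": {
  "plan": "2 0 0 0 0 0 0;2 0 0 0 0 0 0"
}}

```text
clock: 13.73
tool_pos: [0.5572, 0.1523, 0.2039]
orientation: [180.0, -0.0, -79.2]
force: [-0.3, -0.3, -1.5]
opening: 0.0274
```

```bash
python3 go.py 0.5558 0.1537 0.079 -78.8;python3 -c "
from h import *
cv2.imwrite('pics/w5.png',np.clip(255*(snapshot('wrist')/255.)**.5,0,255).astype('uint8'))"
```

```text
t 13.73 pos [0.5572 0.1523 0.2039] ori [ 1.7996e+02 -2.0000e-02 -7.9180e+01] open 0.0274 F [-0.26 -0.35 -1.55]
shift cm [-0.17  0.1  12.49] rot [ 0.04 -0.01 -0.38]
```

View pics/w5.png

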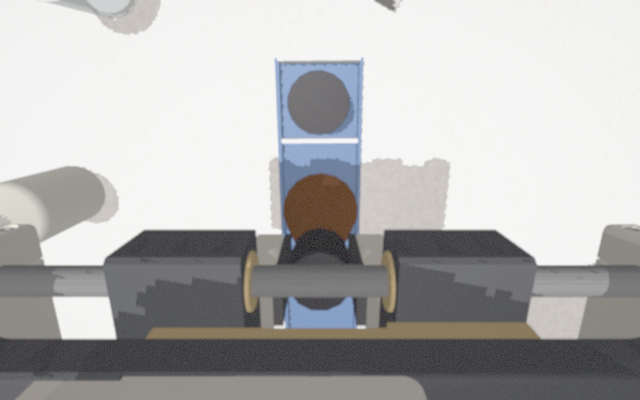

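Emit:
{"api": "step_arm", "payload": {
  "plan": "2 -0.1 0.1 1 0 0 0;2 0 0 2 0 0 0;2 0 0 2 0 0 0;2 0 0 2 0 0 0;2 0 0 1.5 0 0 0;2 0 0 1.2 0 0 0;2 0 0 1 0 0 0;2 0 0 0.7 0 0 0;2 0 0 0.4 0 0 0;2 0 0 0.2 0 0 0;2 0 0 0.1 0 0 0;2 0 0 0 0 0 0"
}}

```text
clock: 14.78
tool_pos: [0.5566, 0.1536, 0.0834]
orientation: [-180.0, 0.0, -79.1]
force: [-0.2, -0.6, -2.0]
opening: 0.0276
```

Emit:
{"api": "step_arm", "payload": {
  "plan": "2 0 0 0.1 0 0 0;2 0 0 0.1 0 0 0;2 0 0 0 0 0 0"
}}

```text
clock: 15.03
tool_pos: [0.5564, 0.1536, 0.0812]
orientation: [-180.0, 0.0, -79.1]
force: [0.9, 0.6, -2.3]
opening: 0.0274
```

Emit:
{"api": "step_arm", "payload": {
  "plan": "2 0 0 0.1 0 0 0;2 0 0 0.1 0 0 0;2 0 0 0.05 0 0 0;2 0 0 0 0 0 0;2 0 0 0 0 0 0"
}}

```text
clock: 15.45
tool_pos: [0.5565, 0.1536, 0.079]
orientation: [-180.0, 0.0, -79.1]
force: [-2.4, -1.0, 3.9]
opening: 0.0273
```

Contact felt (+4 N), so I'll release slowly and rise.

Emit:
{"api": "step_arm", "payload": {
  "plan": "3 0 0 0 0 0 0;3.4 0 0 0 0 0 0;4.5 0 0 0 0 0 0;6 0 0 0 0 0 0;8.7 0 0 0 0 0 0;8.7 0 0 0 0 0 0;8.7 0 0 -1 0 0 0;8.7 0 0 -2.5 0 0 0;8.7 0 0 -3.5 0 0 0;8.7 0 0 -3.5 0 0 0;8.7 0 0 -2 0 0 0;8.7 0 0 0 0 0 0"
}}

```text
clock: 16.45
tool_pos: [0.559, 0.1545, 0.2101]
orientation: [-179.5, 0.1, -79.1]
force: [1.6, 0.4, -0.1]
opening: 0.0865
```

```bash
python3 go.py 0.5025 -0.2078 0.2 -106.5;python3 -c "
from h import *
cv2.imwrite('pics/w6.png',np.clip(255*(snapshot('wrist')/255.)**.5,0,255).astype('uint8'))"
```

```text
t 16.45 pos [0.559  0.1545 0.2101] ori [-1.7948e+02  1.2000e-01 -7.9070e+01] open 0.0865 F [ 1.59  0.36 -0.14]
shift cm [34.51 12.42  0.83] rot [-0.48  0.25 27.43]
```

View pics/w6.png

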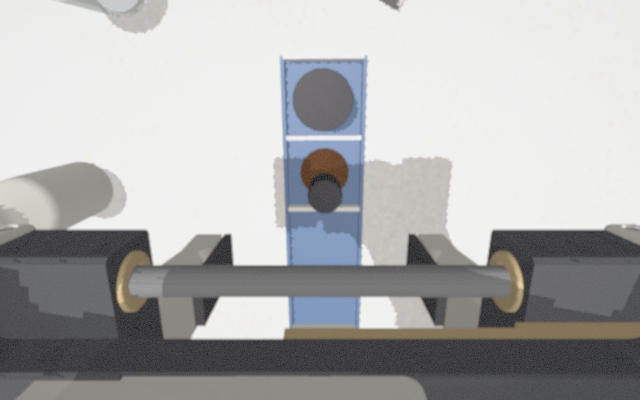

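Emit:
{"api": "step_arm", "payload": {
  "plan": "8.7 1.5 0.5 0 0 0 0;8.7 3 1.1 0 0 0 0;8.7 3.5 1.25 0 0 0 0;8.7 3.5 1.25 0 0 0 0;8.7 3.5 1.25 0 0 0 0;8.7 3.5 1.25 0 0 0 0;8.7 3.5 1.25 0 0 0 0;8.7 3.5 1.25 0 0 0 0;8.7 3.5 1.25 0 0 0 0;8.7 3 1.1 0 0 0 0;8.7 2 0.7 0 0 0 0;8.7 0.5 0.2 0 0 0 0"
}}

```text
clock: 17.5
tool_pos: [0.4982, -0.2117, 0.2025]
orientation: [179.9, 0.0, -79.3]
force: [-0.1, 1.0, 1.1]
opening: 0.0871
```

Emit:
{"api": "step_arm", "payload": {
  "plan": "8.7 0 0 0 0 0 6.8;8.7 0 0 0 0 0 6.8;8.7 0 0 0 0 0 6.8;8.7 0 0 0 0 0 6.8;8.7 0 0 0 0 0 0;8.7 0 0 0 0 0 0;8.7 0 0 0 0 0 0"
}}

```text
clock: 18.08
tool_pos: [0.4999, -0.2085, 0.2032]
orientation: [180.0, -0.0, -106.1]
force: [-0.3, 0.2, -0.2]
opening: 0.0867
```

```bash
python3 go.py 0.5025 -0.2078 0.081 -106.5;python3 -c "
from h import *
c=calibration('wrist')
print(proj(c,(.5025,-.2078,.107)),proj(c,(.5025,-.2078,.094)))
cv2.imwrite('pics/w7.png',np.clip(255*(snapshot('wrist')/255.)**.5,0,255).astype('uint8'))"
```

```text
t 18.08 pos [ 0.4999 -0.2085  0.2032] ori [ 179.95   -0.   -106.09] open 0.0867 F [-0.33  0.23 -0.22]
shift cm [-0.14 -0.25 12.22] rot [ 0.05 -0.    0.41]
(np.float64(315.4349945623129), np.float64(202.00034063944253)) (np.float64(315.5880048770971), np.float64(197.5280644407596))
```

View pics/w7.png

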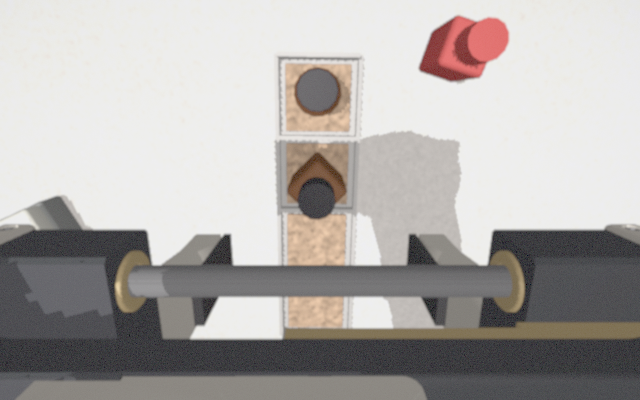

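Emit:
{"api": "step_arm", "payload": {
  "plan": "8.7 -0.1 -0.2 2 0 0 0;8.7 0 0 2.5 0 0 0;8.7 0 0 2.5 0 0 0;8.7 0 0 2 0 0 0;8.7 0 0 1.5 0 0 0;8.7 0 0 1 0 0 0;8.7 0 0 0.6 0 0 0.4;8.7 0 0 0 0 0 0"
}}

```text
clock: 18.8
tool_pos: [0.5019, -0.2081, 0.0816]
orientation: [179.9, -0.0, -106.7]
force: [-1.0, -0.3, 0.7]
opening: 0.087
```

Emit:
{"api": "step_arm", "payload": {
  "plan": "2 0 0 0 0 0 0;2 0 0 0 0 0 0;2 0 0 0 0 0 0;2 0 0 0 0 0 0;2 0 0 0 0 0 0;2 0 0 0 0 0 0;2 0 0 0 0 0 0;2 0 0 0 0 0 0;2 0 0 0 0 0 0;2 0 0 0 0 0 0"
}}

```text
clock: 19.63
tool_pos: [0.5024, -0.2082, 0.0825]
orientation: [180.0, -0.0, -106.7]
force: [-0.7, -0.3, -0.0]
opening: 0.0294
```

Emit:
{"api": "step_arm", "payload": {
  "plan": "2 0 0 -0.5 0 0 0;2 0 0 -1 0 0 0;2 0 0 -2 0 0 0;2 0 0 -2.5 0 0 0;2 0 0 -3 0 0 0;2 0 0 -2.5 0 0 0;2 0 0 -1 0 0 0;2 0 0 -0.5 0 0 -7;2 0 0 0 0 0 -7;2 0 0 0 0 0 -7;2 0 0 0 0 0 -6.9;2 0 0 0 0 0 0"
}}

```text
clock: 20.63
tool_pos: [0.502, -0.208, 0.2124]
orientation: [180.0, 0.0, -78.5]
force: [0.2, 0.2, -2.2]
opening: 0.0294
```

```bash
python3 go.py 0.5411 0.2283 0.077 -78.8
```

```text
t 20.63 pos [ 0.502  -0.208   0.2124] ori [ 1.7998e+02  3.0000e-02 -7.8500e+01] open 0.0294 F [ 0.22  0.16 -2.24]
shift cm [-41.97 -12.53  13.56] rot [0.02 0.03 0.3 ]
```

Emit:
{"api": "step_arm", "payload": {
  "plan": "2 -1 -0.3 0 0 0 0;2 -2 -0.6 0 0 0 0;2 -3 -0.9 0 0 0 0;2 -3 -0.9 0 0 0 0;2 -3 -0.9 0 0 0 0;2 -3 -0.9 0 0 0 0;2 -3 -0.9 0 0 0 0;2 -3 -0.9 0 0 0 0;2 -3 -0.9 0 0 0 0;2 -3 -0.9 0 0 0 0;2 -3 -0.9 0 0 0 0;2 -3 -0.9 0 0 0 0"
}}

```text
clock: 21.63
tool_pos: [0.535, 0.1367, 0.2126]
orientation: [180.0, 0.0, -79.1]
force: [0.4, -0.3, -2.4]
opening: 0.0292
```

Emit:
{"api": "step_arm", "payload": {
  "plan": "2 -3 -0.9 0 0 0 0;2 -3 -0.9 0 0 0 0;2 -2 -0.6 0 0 0 0;2 -1 -0.3 0 0 0 0.3;2 0 0 0 0 0 0;2 0 0 0 0 0 0"
}}

```text
clock: 22.13
tool_pos: [0.544, 0.2286, 0.2121]
orientation: [179.9, -0.0, -79.2]
force: [-0.9, -0.7, -2.3]
opening: 0.0291
```

```bash
python3 go.py 0.5411 0.2283 0.077 -78.8;python3 -c "
from h import *
cv2.imwrite('pics/w8.png',np.clip(255*(snapshot('wrist')/255.)**.5,0,255).astype('uint8'))"
```

```text
t 22.13 pos [0.544  0.2286 0.2121] ori [ 1.7994e+02 -2.0000e-02 -7.9200e+01] open 0.0291 F [-0.91 -0.66 -2.32]
shift cm [-0.03  0.28 13.51] rot [ 0.06 -0.02 -0.4 ]
```

View pics/w8.png

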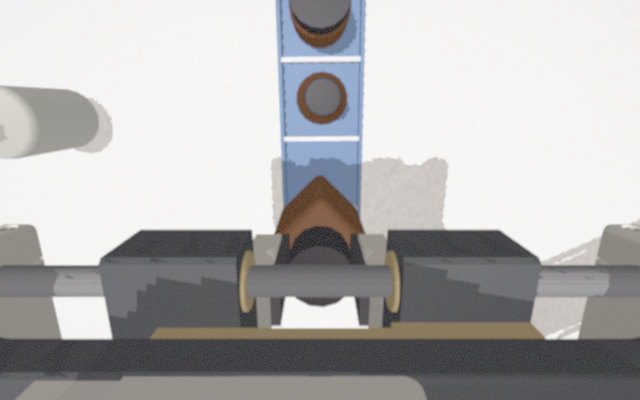

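Jar at (320,15) and flask at (322,97) both stand centred in their bays; the square bottle is held upright over the third. I'll lower it.

Emit:
{"api": "step_arm", "payload": {
  "plan": "2 0 0.2 1 0 0 0;2 0 0 2 0 0 0;2 0 0 2.5 0 0 0;2 0 0 2 0 0 0;2 0 0 1.7 0 0 0;2 0 0 1.3 0 0 0;2 0 0 1 0 0 0;2 0 0 0.7 0 0 0;2 0 0 0.4 0 0 0;2 0 0 0.3 0 0 0;2 0 0 0.1 0 0 0;2 0 0 0 0 0 0"
}}

```text
clock: 23.18
tool_pos: [0.5428, 0.228, 0.0829]
orientation: [-180.0, 0.0, -79.1]
force: [-1.1, -0.5, -3.1]
opening: 0.029
```

Emit:
{"api": "step_arm", "payload": {
  "plan": "2 0 0 0.1 0 0 0;2 0 0 0.1 0 0 0;2 0 0 0 0 0 0;2 0 0 0 0 0 0"
}}

```text
clock: 23.52
tool_pos: [0.5427, 0.228, 0.0807]
orientation: [-180.0, 0.0, -79.1]
force: [0.4, -0.1, -2.3]
opening: 0.0291
```

Emit:
{"api": "step_arm", "payload": {
  "plan": "2 0 0 0.1 0 0 0;2 0 0 0.1 0 0 0;2 0 0 0.1 0 0 0;2 0 0 0 0 0 0;2 0 0 0 0 0 0"
}}

```text
clock: 23.93
tool_pos: [0.5427, 0.2279, 0.0776]
orientation: [-180.0, 0.0, -79.1]
force: [0.1, -0.2, -1.3]
opening: 0.0294
```

Emit:
{"api": "step_arm", "payload": {
  "plan": "2 0 0 0.05 0 0 0;2 0 0 0.05 0 0 0;2 0 0 0 0 0 0;2 0 0 0 0 0 0"
}}

```text
clock: 24.27
tool_pos: [0.5428, 0.2279, 0.0775]
orientation: [-180.0, 0.0, -79.1]
force: [-1.5, -1.6, 6.5]
opening: 0.0292
```

Contact is firm, so I'll release and rise.

Emit:
{"api": "step_arm", "payload": {
  "plan": "2 0 0 -0.05 0 0 0;3.2 0 0 0 0 0 0;3.6 0 0 0 0 0 0;4.5 0 0 0 0 0 0;6 0 0 0 0 0 0;8.7 0 0 0 0 0 0;8.7 0 0 0 0 0 0;8.7 0 0 -1 0 0 0;8.7 0 0 -2.5 0 0 0;8.7 0 0 -3.5 0 0 0;8.7 0 0 -3.5 0 0 0;8.7 0 0 -2.5 0 0 0"
}}

```text
clock: 25.27
tool_pos: [0.5434, 0.2281, 0.2112]
orientation: [-179.8, 0.0, -79.1]
force: [0.5, 0.8, 0.2]
opening: 0.0861
```

```bash
python3 go.py 0.479 -0.2858 0.21 -106.5;python3 -c "
from h import *
cv2.imwrite('pics/w9.png',np.clip(255*(snapshot('wrist')/255.)**.5,0,255).astype('uint8'))"
```

```text
t 25.27 pos [0.5434 0.2281 0.2112] ori [-1.7982e+02  5.0000e-02 -7.9090e+01] open 0.0861 F [0.48 0.79 0.23]
shift cm [4.925e+01 1.605e+01 3.000e-02] rot [-0.17  0.09 27.41]
```

View pics/w9.png

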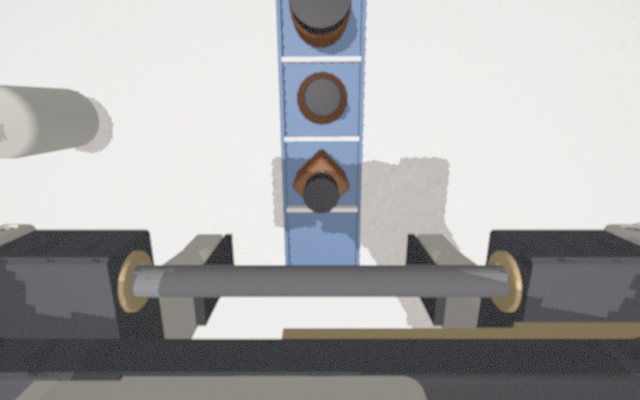

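Emit:
{"api": "step_arm", "payload": {
  "plan": "8.7 1.5 0.5 0 0 0 0;8.7 3 1 0 0 0 0;8.7 3 1 0 0 0 0;8.7 3 1 0 0 0 0;8.7 3 1 0 0 0 0;8.7 3 1 0 0 0 0;8.7 3 1 0 0 0 0;8.7 3 1 0 0 0 0;8.7 3 1 0 0 0 0;8.7 3 1 0 0 0 0;8.7 3 1 0 0 0 0;8.7 3 1 0 0 0 0"
}}

```text
clock: 26.32
tool_pos: [0.4939, -0.1342, 0.2073]
orientation: [-180.0, 0.0, -79.1]
force: [0.8, -0.6, 0.5]
opening: 0.0868
```

Emit:
{"api": "step_arm", "payload": {
  "plan": "8.7 3 1 0 0 0 0;8.7 3 1 0 0 0 0;8.7 3 1 0 0 0 0;8.7 3 1 0 0 0 0;8.7 2.2 0.7 0 0 0 0;8.7 0 0 0 0 0 6.8;8.7 0 0 0 0 0 6.8;8.7 0 0 0 0 0 6.8;8.7 0 0 0 0 0 6.8;8.7 0 0 0 0 0 0;8.7 0 0 0 0 0 0"
}}

```text
clock: 27.23
tool_pos: [0.4751, -0.281, 0.2071]
orientation: [180.0, 0.0, -106.1]
force: [0.2, -0.3, 0.9]
opening: 0.0869
```

```bash
python3 go.py 0.479 -0.2858 0.096 -106.5;python3 -c "
from h import *
c=calibration('wrist')
print(proj(c,(.479,-.2858,.123)),proj(c,(.479,-.2858,.109)))
cv2.imwrite('pics/w10.png',np.clip(255*(snapshot('wrist')/255.)**.5,0,255).astype('uint8'))"
```

```text
t 27.23 pos [ 0.4751 -0.281   0.2071] ori [ 179.99    0.   -106.12] open 0.0869 F [ 0.23 -0.26  0.86]
shift cm [ 0.35 -0.52 11.11] rot [0.01 0.   0.38]
(np.float64(311.51777644054823), np.float64(200.20680352540492)) (np.float64(311.8988064443282), np.float64(195.26157224629063))
```

View pics/w10.png

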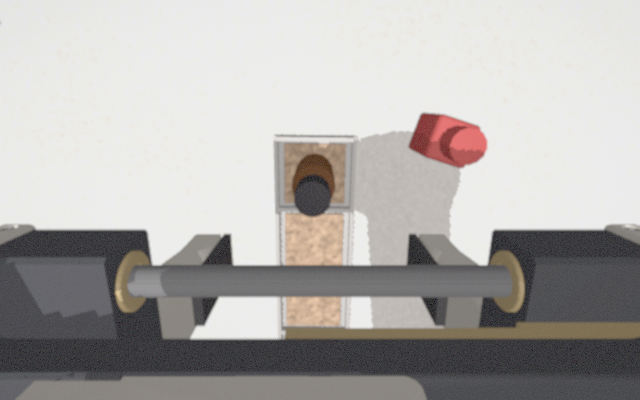

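```bash
python3 - <<'E'
from h import *
p=onz(calibration("top"),447,251,.09);print(p,two(calibration("top"),(447,252),calibration("scene"),(200,199)))
E
```

```text
[ 0.35285875 -0.28614042  0.09      ] [ 0.3516636  -0.28494984  0.0881541 ]
```

Emit:
{"api": "step_arm", "payload": {
  "plan": "8.7 0.3 -0.4 2 0 0 0;8.7 0 0 2.5 0 0 0;8.7 0 0 2.5 0 0 0;8.7 0 0 2 0 0 0;8.7 0 0 1 0 0 0;8.7 0 0 0.7 0 0 0;8.7 0 0 0.4 0 0 0.4;8.7 0 0 0 0 0 0"
}}

```text
clock: 27.95
tool_pos: [0.4787, -0.285, 0.096]
orientation: [180.0, -0.0, -106.7]
force: [-0.1, -0.1, 0.5]
opening: 0.0871
```

Emit:
{"api": "step_arm", "payload": {
  "plan": "2 0 0 0 0 0 0;2 0 0 0 0 0 0;2 0 0 0 0 0 0;2 0 0 0 0 0 0;2 0 0 0 0 0 0;2 0 0 0 0 0 0;2 0 0 0 0 0 0;2 0 0 0 0 0 0;2 0 0 0 0 0 0;2 0 0 0 0 0 0"
}}

```text
clock: 28.78
tool_pos: [0.4785, -0.2849, 0.096]
orientation: [-180.0, 0.0, -106.7]
force: [-0.3, 0.3, -2.0]
opening: 0.0274
```

Emit:
{"api": "step_arm", "payload": {
  "plan": "2 0 0 -0.5 0 0 0;2 0 0 -1 0 0 0;2 0 0 -2 0 0 0;2 0 0 -2.5 0 0 0;2 0 0 -3 0 0 0;2 0 0 -2.5 0 0 0;2 0 0 -1.5 0 0 0;2 0 0 -0.5 0 0 -7;2 0 0 0 0 0 -7;2 0 0 0 0 0 -7;2 0 0 0 0 0 -6.9;2 0 0 0 0 0 0"
}}

```text
clock: 29.78
tool_pos: [0.4783, -0.2849, 0.2319]
orientation: [-180.0, -0.0, -78.5]
force: [0.0, 0.2, -2.1]
opening: 0.0272
```

```bash
python3 go.py 0.5263 0.3028 0.0915 -78.8
```

```text
t 29.78 pos [ 0.4783 -0.2849  0.2319] ori [-1.7996e+02 -1.0000e-02 -7.8500e+01] open 0.0272 F [ 0.04  0.21 -2.11]
shift cm [-56.63 -16.41  14.05] rot [-0.04 -0.01  0.3 ]
```

Emit:
{"api": "step_arm", "payload": {
  "plan": "2 -1 -0.3 0 0 0 0;2 -2 -0.6 0 0 0 0;2 -3 -0.9 0 0 0 0;2 -3 -0.9 0 0 0 0;2 -3 -0.9 0 0 0 0;2 -3 -0.9 0 0 0 0;2 -3 -0.9 0 0 0 0;2 -3 -0.9 0 0 0 0;2 -3 -0.9 0 0 0 0;2 -3 -0.9 0 0 0 0;2 -3 -0.9 0 0 0 0;2 -3 -0.9 0 0 0 0"
}}

```text
clock: 30.78
tool_pos: [0.5111, 0.06, 0.2316]
orientation: [-180.0, 0.0, -79.1]
force: [1.1, -0.1, -1.5]
opening: 0.0273
```

Emit:
{"api": "step_arm", "payload": {
  "plan": "2 -3 -0.9 0 0 0 0;2 -3 -0.9 0 0 0 0;2 -3 -0.9 0 0 0 0;2 -3 -0.9 0 0 0 0;2 -3 -0.9 0 0 0 0;2 -3 -0.9 0 0 0 0;2 -3 -0.8 0 0 0 0;2 -2 -0.5 0 0 0 0.3;2 -0.6 0 0 0 0 0;2 0 0 0 0 0 0;2 0 0 0 0 0 0"
}}

```text
clock: 31.7
tool_pos: [0.531, 0.3024, 0.231]
orientation: [180.0, -0.0, -79.2]
force: [-0.3, -0.1, -1.8]
opening: 0.0274
```

```bash
python3 go.py 0.5263 0.3028 0.0915 -78.8;python3 -c "
from h import *
cv2.imwrite('pics/w11.png',np.clip(255*(snapshot('wrist')/255.)**.5,0,255).astype('uint8'))"
```

```text
t 31.7 pos [0.531  0.3024 0.231 ] ori [ 1.7996e+02 -2.0000e-02 -7.9200e+01] open 0.0274 F [-0.34 -0.1  -1.84]
shift cm [-0.13  0.44 13.95] rot [ 0.04 -0.02 -0.4 ]
```

View pics/w11.png

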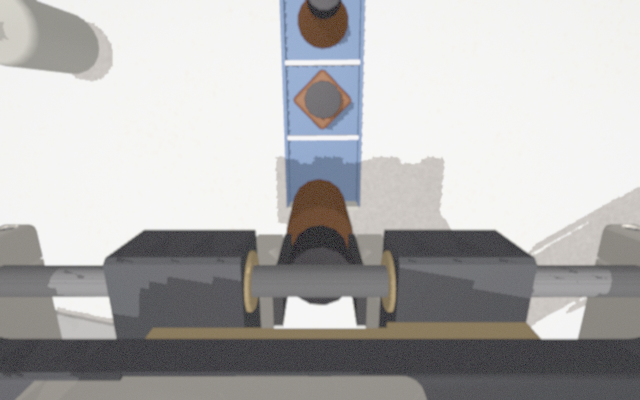

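Emit:
{"api": "step_arm", "payload": {
  "plan": "2 0 0.4 1 0 0 0;2 0 0 2 0 0 0;2 0 0 2.5 0 0 0;2 0 0 2.2 0 0 0;2 0 0 1.8 0 0 0;2 0 0 1.4 0 0 0;2 0 0 1 0 0 0;2 0 0 0.7 0 0 0;2 0 0 0.4 0 0 0;2 0 0 0.3 0 0 0;2 0 0 0.1 0 0 0;2 0 0 0 0 0 0"
}}

```text
clock: 32.75
tool_pos: [0.5279, 0.3019, 0.0974]
orientation: [-180.0, 0.0, -79.1]
force: [-0.2, -0.4, -2.3]
opening: 0.027
```

Emit:
{"api": "step_arm", "payload": {
  "plan": "2 0 0 0.1 0 0 0;2 0 0 0.1 0 0 0;2 0 0 0.1 0 0 0;2 0 0 0 0 0 0;2 0 0 0 0 0 0"
}}

```text
clock: 33.17
tool_pos: [0.5276, 0.3018, 0.0941]
orientation: [-180.0, 0.0, -79.1]
force: [0.2, 0.9, -1.7]
opening: 0.0274
```

Emit:
{"api": "step_arm", "payload": {
  "plan": "2 0 0 0.1 0 0 0;2 0 0 0.1 0 0 0;2 0 0 0 0 0 0;2 0 0 0 0 0 0"
}}

```text
clock: 33.5
tool_pos: [0.5276, 0.3017, 0.0919]
orientation: [180.0, -0.0, -79.1]
force: [0.8, 0.1, -0.8]
opening: 0.0271
```

Emit:
{"api": "step_arm", "payload": {
  "plan": "2 0 0 0.05 0 0 0;2 0 0 0.05 0 0 0;2 0 0 0 0 0 0;2 0 0 0 0 0 0"
}}

```text
clock: 33.83
tool_pos: [0.5277, 0.3018, 0.0911]
orientation: [-180.0, 0.0, -79.1]
force: [-0.7, 0.0, -2.3]
opening: 0.0276
```

Emit:
{"api": "step_arm", "payload": {
  "plan": "2 0 0 0.05 0 0 0;2 0 0 0.05 0 0 0;2 0 0 0 0 0 0;2 0 0 0 0 0 0"
}}

```text
clock: 34.17
tool_pos: [0.528, 0.3019, 0.091]
orientation: [-179.9, 0.0, -79.1]
force: [-1.8, -0.2, 5.1]
opening: 0.0276
```

Emit:
{"api": "step_arm", "payload": {
  "plan": "2 0 0 -0.05 0 0 0;3.2 0 0 0 0 0 0;3.6 0 0 0 0 0 0;4.5 0 0 0 0 0 0;6 0 0 0 0 0 0;8.7 0 0 0 0 0 0;8.7 0 0 0 0 0 0;8.7 0 0 -1 0 0 0;8.7 0 0 -2.5 0 0 0;8.7 0 0 -3.5 0 0 0;8.7 0 0 -3.5 0 0 0;8.7 0 0 -2.5 0 0 0"
}}

```text
clock: 35.17
tool_pos: [0.5284, 0.302, 0.2248]
orientation: [-179.8, 0.1, -79.1]
force: [0.4, 0.8, 0.6]
opening: 0.0855
```

Emit:
{"api": "step_arm", "payload": {
  "plan": "8.7 2 0 -0.5 0 0 0;8.7 3 0 0 0 0 0;8.7 3 0 0 0 0 0;8.7 3 0 0 0 0 0;8.7 3 0 0 0 0 0;8.7 3 0 0 0 0 0;8.7 3 0 0 0 0 0;8.7 3 0 0 0 0 0;8.7 3 0 0 0 0 0;8.7 3 0 0 0 0 0;8.7 3 0 0 0 0 0;8.7 3 0 0 0 0 0"
}}

```text
clock: 36.17
tool_pos: [0.5938, -0.0434, 0.2266]
orientation: [-179.9, -0.0, -79.1]
force: [0.3, 0.7, -0.7]
opening: 0.0873
```

Emit:
{"api": "step_arm", "payload": {
  "plan": "8.7 3 0 0 0 0 0;8.7 3 0 0 0 0 0;8.7 3 0 0 0 0 0;8.7 3 0 0 0 0 0;8.7 3 0 0 0 0 0;8.7 3 0 0 0 0 0;8.7 3 0 0 0 0 0;8.7 1 0 0 0 0 0;8.7 0 0 0 0 0 0;8.7 0 0 0 0 0 0;8.7 0 0 0 0 0 0;8.7 0 0 0 0 0 0"
}}

```text
clock: 37.17
tool_pos: [0.6353, -0.2569, 0.2261]
orientation: [-180.0, -0.0, -79.1]
force: [0.3, 0.6, 0.2]
opening: 0.0872
```

```bash
python3 - <<'E'
from h import *
g=lambda im:np.clip(255*(im/255.)**.5,0,255).astype('uint8')
t=g(snapshot("top"));s=g(snapshot("scene"))
cv2.imwrite("pics/te.png",cv2.resize(t[110:210,145:305],None,fx=5,fy=5,interpolation=2))
cv2.imwrite("pics/se.png",cv2.resize(s[140:260,330:470],None,fx=5,fy=5,interpolation=2))
ct=calibration("top");th=np.radians(11.18);R=np.array([[np.cos(th),-np.sin(th)],[np.sin(th),np.cos(th)]])
im=t[110:210,145:305];im=cv2.resize(im,None,fx=4,fy=4,interpolation=2).astype(int)
m=((im.max(2)<105)&(im.max(2)-im.min(2)<22)).astype(np.uint8)
m=cv2.morphologyEx(m,cv2.MORPH_OPEN,np.ones((12,12),np.uint8))
n,l,st,c=cv2.connectedComponentsWithStats(m)
for i in np.argsort(c[1:,0])+1:
    if st[i,4]<800:continue
    u,v=(c[i]+.5)/4-.5+[145,110]
    print((u,v),st[i,4]/16,[(R.T@(onz(ct,u,v,z)[:2]-[.5484,.191])).round(4).tolist() for z in(.104,.089,.095,.078)])
E
```

```text
(np.float64(161.34590037658336), np.float64(163.90409962341664)) 182.5625 [[0.0007, 0.1112], [0.0038, 0.1171], [0.0026, 0.1147], [0.006, 0.1213]]
(np.float64(199.6153024911032), np.float64(158.43932384341636)) 175.625 [[-0.0026, 0.0335], [0.0004, 0.0378], [-0.0008, 0.0361], [0.0026, 0.0409]]
(np.float64(232.50939457202506), np.float64(149.98173277661795)) 59.875 [[0.0021, -0.0349], [0.0051, -0.0321], [0.0039, -0.0332], [0.0074, -0.03]]
(np.float64(282.13201484237993), np.float64(159.92515184567347)) 1461.1875 [[-0.0366, -0.1302], [-0.0343, -0.1293], [-0.0352, -0.1297], [-0.0326, -0.1287]]
```

View pics/te.png

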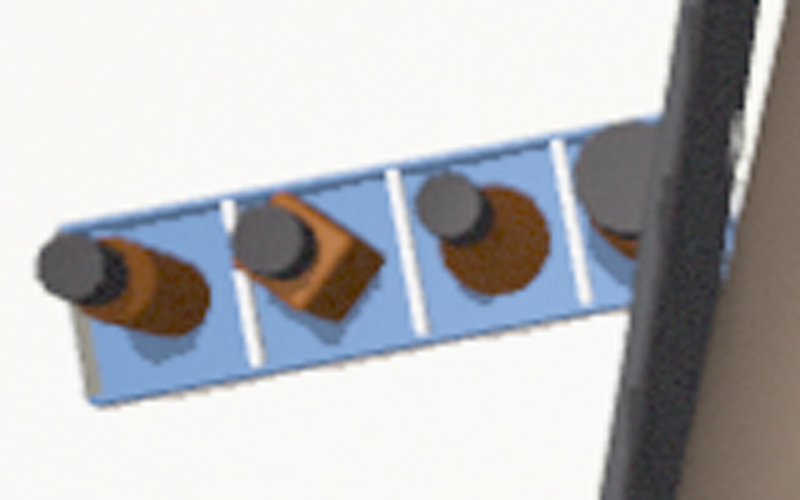

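View pics/se.png

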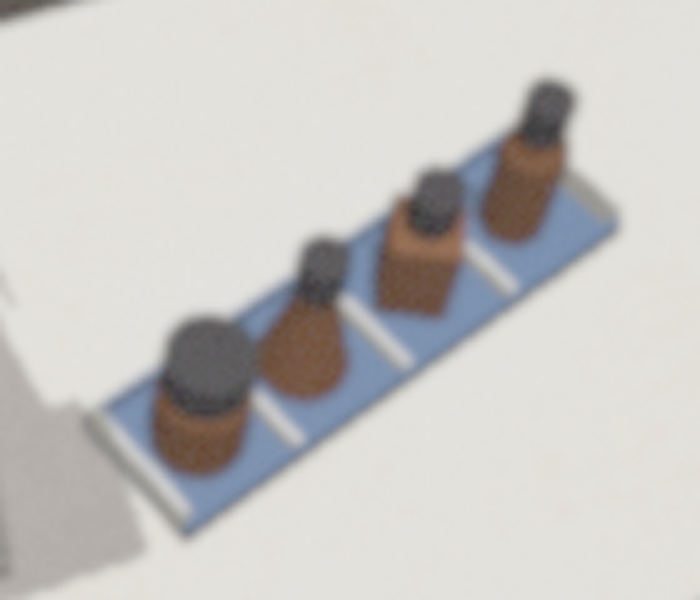

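All four stand upright in their bays, in the required order, with the arm clear. Handing in.

```bash
python3 -c "
from plant import workorder;print(workorder.close_job())"
```

```text
the job is handed in; nothing more can be done
None
```

I moved the four brown containers from the tray to the rack in reverse order. From the right end of the rack to the left they now stand jar, flask, square bottle, tall bottle. I gripped each by its cap, lowered it slowly to the bay floor and opened the fingers there. The job was handed in at about 37 s, and close_job gives no verdict.

**Last checks:** the scene and top pictures show all four upright, one to a bay, with the gripper clear of them. In the top view the caps of the tall and square bottles measure within about 3 mm of their bay centres along and across the row, and the flask about 5 mm.

**What was weaker:**
- **Flask:** its dark mask was only partly caught, so its 5 mm is rough.
- **Jar:** the arm half hid it in the last top view, so I have no number for it. I checked it by eye in the scene and wrist pictures.
- **Contact force:** it read about 4 to 6 N when the flask, square and tall bottles touched down. The jar gave no clear contact reading, only a drop in the carried weight, so I released it at the height I had worked out.

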